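# Put the three sample bottles back on their own drip dishes

## Robot

A 6-joint arm with a two-finger parallel gripper is mounted at the origin on the work surface. World frame = base frame: x ahead of the robot, y to its left, z up, the work surface at z = 0. Lengths are in m, angles in degrees, forces in N, time in s.
With the tool pointing down it reaches from about 0.35 to 1 m from the base axis. Payload 7.1 kg.
Tool frame: the origin (TCP) lies between the finger pads; the fingertips stand 17 mm ahead of it and the grasp point (between the pads) lies 2 mm behind it (robot.finger_overhang is the distance from the TCP to the fingertips, in m); z points along the fingers, y is the line along which they close (so a half turn about z gives the same grasp; the last joint's range is limited). The gripper opens to 85 mm and grips with 20 to 120 N. Pads are 22 mm wide; open, the fingers measure 114 mm over their backs; the gripper's body (76 mm by 85 mm) begins 54 mm behind the grasp point. The pads swing forward as they close: fully open they stand 13 mm farther back than shut.
Start: joints at [-64.63, 24.242, 93.386, -0, 62.372, -1.089], TCP at [0.278, -0.56, 0.215] pointing down, gripper open.
Joint ranges: [-172.04, 172.04], [-51.8, 120.97], [4.93, 147.93], [-75.15, 255.16], [6.16, 154.13], [-145.62, 145.62]. Speed limits (degrees/s): [136.94, 136.94, 172.46, 180, 180, 180].

## Interface

Orientations are given as [roll, pitch, yaw] about the fixed x, y, z axes, in that order (R = Rz(yaw) Ry(pitch) Rx(roll)).
In Python, from plant import robot, snapshot gives the robot as it stands. The module is installed in compiled form; this text tells all that it offers.
- The arm moves only by the tool step_arm, never from a script. Its argument "plan" is a list that holds one entry, the list of rows, each a list of 7 numbers: the shift along the tool's x, y, z in cm, then the turn, a rotation vector about the tool's x, y, z in degrees, then the closure in counts, from 0 (fully open) to 255 (shut). A call has 1 to 20 rows; each row is the pose to reach, as a shift and turn from the pose commanded when the call began, along the tool's axes at that moment; what a row does not reach only later rows make up. A row lasts 1/12 s, in which the tool goes at most 41.7 mm and 7.16 degrees, less where a joint would pass 70% of its speed; a pose out of reach is approached as far as the arm can. A call with a gripper value outside its range is refused whole. The fingers move at their own pace and stop on an object; "newtons" is the grip in N (left out, the last holds). Time passes only in rows, so rows that repeat a pose let the fingers close. It gives the time, the measured TCP pose, the force, the opening and the grip force at its end, in the units of the state.
- robot.get_obs(): the state, without advancing time (a new reading comes with each control period).
- snapshot(name): name is "scene" or "top" or "wrist"; returns a dict with "color" (420x560x3 uint8, red, green, blue), "K" (3x3 intrinsics, pixels), "world_to_cam" (4x4, takes a point from world to camera coordinates); the wrist camera has in their place "mount" (4x4, takes a point from camera to tool coordinates, whose origin is the TCP and whose axes are the flange's). Camera axes: x right, y up, looking along -z (the intrinsics and any distortion apply to the point x, -y, -z); pixel columns grow to the right and rows downward; lengths in m; the calibration is good to about 2 mm. A picture is of the moment at which its call begins: read the wrist's pose just before it. There is no depth.
- robot.finish_job(): hands the job in; it is judged then, once.
The state is a dict: "t": time; "qpos": joint angles; "dq": joint speeds; "tau": joint torques, N m; "tcp_pos": TCP position; "tool_rot": TCP orientation; "wrist_force": force on the tool from outside, world axes, zero at the start; "wrist_torque": the same for the moment, N m; "opening": finger opening in m; "grasp_force": force on a finger pad.
Only numpy, scipy, OpenCV 4.12 (cv2) and the standard library are available. Lean on these libraries where they do the work, as an engineer would, in place of code of your own. Each camera call takes 0.05 s, during which the arm holds its last target. There are 200 camera calls.

## Task

The three dark sample bottles on the bench were put back in the wrong steel drip dishes: rearrange them so that each stands upright in the middle of the dish of its own shape (round bottle in the round dish, square in the square, oblong in the oblong with its long side along the dish's long side), and let go of them. The black rubber mat is free for parking a bottle on the way. They are glass, so set them down rather than dropping them or knocking them over, and do not shift the white jar, the tape roll and the brass weight that stand among them.

Things in the scene. Friction and masses are not known exactly. Their poses are not given: they have to be found in the camera images.
- bottle_round: Dark glass bottle with a round body, 52 mm in diameter up to 62 mm height, a shoulder tapering in to 28 mm at 74 mm; neck 22 mm across from there to 86 mm, then a round grey metal cap, 28 mm in diameter, from 86 to 118 mm height, on the bottle's axis. Loose, about 0.2 kg. Origin at the centre of its underside, z up. At the start it stands in the square dish.
- bottle_square: Dark glass bottle with a square body, 52 x 52 mm, 68 mm high, a short tapering shoulder to 74 mm; neck 22 mm across from there to 86 mm, then a round grey metal cap, 28 mm in diameter, from 86 to 118 mm height, on the bottle's axis. Loose, about 0.2 kg. Origin at the centre of its underside, z up. x and y along the sides of the body. At the start it stands in the oblong dish.
- bottle_oblong: Dark glass bottle with an oblong flat-sided body, 76 mm (its x) by 36 mm (its y), 70 mm high, a low shoulder to 75 mm; neck 22 mm across up to 86 mm, then a flat-sided grey metal cap, 32 mm along x by 22 mm along y, from 86 to 118 mm height, on the bottle's axis. Loose, about 0.2 kg. Origin at the centre of its underside, z up. At the start it stands in the round dish.
- dish_round: Fixed to the bench. Stainless steel drip dish, flat floor 4 mm above the bench, rim 4 mm thick and 10 mm high (6 mm above its floor). Origin at the centre of its underside, on the bench. Round, 104 mm in outer diameter, 96 mm inside.
- dish_square: Fixed to the bench. Stainless steel drip dish, flat floor 4 mm above the bench, rim 4 mm thick and 10 mm high (6 mm above its floor). Origin at the centre of its underside, on the bench. Square, 92 mm outside, 84 mm inside; x and y along its sides.
- dish_oblong: Fixed to the bench. Stainless steel drip dish, flat floor 4 mm above the bench, rim 4 mm thick and 10 mm high (6 mm above its floor). Origin at the centre of its underside, on the bench. Rectangular, outside 130 mm (its x, the long side) by 80 mm (its y), inside 122 x 72 mm.
- mat: Free parking spot: flat black rubber mat, 100 x 100 mm, 4 mm thick, fixed to the bench, empty at the start. Origin at the centre of its underside, on the bench.
- jar: Bystander: small white cream jar, 48 mm in diameter, 45 mm high, loose. Origin at the centre of its underside.
- tape: Bystander: roll of tan packing tape lying flat, 90 mm outer diameter, 72 mm bore, 48 mm high, loose. Origin at the centre of its underside.
- weight: Bystander: brass check weight with a knob on top, 40 mm in diameter, 60 mm high, 0.5 kg, loose. Origin at the centre of its underside.
Things that resemble listed ones, but are neither listed nor needed, are in the scene too. Leave any orange or red look-alike of the dish_round alone. Leave any red look-alike of the bottle_round alone.

How it is judged (in metres and radians):
At the end, for the whole second after the job is handed in: Each bottle stands in the dish of its own shape: its centre within 14 mm of the dish's centre, its underside on the dish's floor (not on the rim), upright within 0.08 rad, at rest; the oblong bottle's long side within 0.30 rad of the oblong dish's long side, either way round (horizontal distance between bottle_round and dish_round below 0.014 m and z of bottle_round in the frame of dish_round below 0.008 m and angle between each of bottle_round, bottle_square, bottle_oblong's own z axis and vertical below 0.08 rad and linear speed of each of bottle_round, bottle_square, bottle_oblong below 0.02 m/s and angular speed of each of bottle_round, bottle_square, bottle_oblong below 0.2 rad/s and horizontal distance between bottle_square and dish_square below 0.014 m and z of bottle_square in the frame of dish_square below 0.008 m and horizontal distance between bottle_oblong and dish_oblong below 0.014 m and z of bottle_oblong in the frame of dish_oblong below 0.008 m and angle between the x axis of bottle_oblong and the x axis of dish_oblong, either way round below 0.3 rad); the robot touches nothing.
It fails at once if a bottle is tipped over (leans more than 0.6 rad) (angle between any of bottle_round, bottle_square, bottle_oblong's own z axis and vertical above 0.6 rad).
It fails at once if a bottle is dropped (moves faster than 0.6 m/s, a fall of about 20 mm, while no finger touches it) ((linear speed of bottle_round above 0.6 m/s and contact force between bottle_round and the fingers below 0.1 N) or (linear speed of bottle_square above 0.6 m/s and contact force between bottle_square and the fingers below 0.1 N) or (linear speed of bottle_oblong above 0.6 m/s and contact force between bottle_oblong and the fingers below 0.1 N)).
It fails at once if the jar, tape roll or weight is shifted by more than 20 mm (distance of any of jar, tape, weight from where it was at the start of the episode above 0.02 m).
It also fails if it takes over 109 s, if anything falls off the work surface, if the arm or the gripper's body presses on something with over 40 N, if the wrist force passes 120 N, or if a joint passes its speed limit or range.

## Working session

There is one attempt and no reset: what is moved stays moved. The work goes in short steps, Python scripts to look and compute and a tool call to move; the robot and the scene stay as the last step left them, time stands still between calls to the robot, and variables do not carry over. Pictures are saved under pics/ and viewed, at most 14 in all, crops included, and the job is handed in when it is done.

Besides the shell and the picture viewer there is one more tool, called after "Emit:" in YAML: its name, and indented under it one key for each argument. step_arm: Moves the arm, as the interface text tells. Its arguments: {"type":"object","properties":{"plan":{"type":"array","items":{"type":"array","items":{"type":"array","items":{"type":"number"}}}},"newtons":{"type":"number"}},"required":["plan"]}

```bash
mkdir -p pics
python3 - <<'E'
from plant import robot, snapshot
import cv2,pickle
print(robot.get_obs())
for n in("top","scene"):
    s=snapshot(n); pickle.dump(s,open(n+".pkl","wb"))
    cv2.imwrite(f"pics/{n}0.png",s["color"][:,:,::-1]); print(s["K"],s["world_to_cam"])
print(robot.get_obs()['t'], robot.finger_overhang)
E
```

```text
{'t': 0.0, 'qpos': array([-6.46295916e+01,  2.42838520e+01,  9.34347473e+01,  1.56532644e-03,
        6.23724743e+01, -1.08748437e+00]), 'dq': array([ 0.04133402, -0.00679888, -0.04642661, -0.09221081,  0.08533105,
       -0.02643308]), 'tau': array([-2.42347953e-03, -5.57394040e+01, -2.81743991e+01, -1.71084848e-04,
        7.41336728e-03, -1.04866328e-05]), 'tcp_pos': array([ 0.27824399, -0.55897112,  0.2139293 ]), 'tool_rot': array([-1.79908969e+02, -3.11393255e-03,  2.64571633e+01]), 'wrist_force': array([ 0.05677287, -0.27079804,  0.42342615]), 'wrist_torque': array([-0.036053  ,  0.08585434, -0.01313018]), 'grasp_force': 0.0, 'opening': 0.08534443089454308}
[[472.98730217   0.         285.40779304]
 [  0.         472.98730217 211.79910869]
 [  0.           0.           1.        ]] [[-0.02339426 -0.99965265  0.01213662 -0.0577988 ]
 [ 0.99037823 -0.02151752  0.13670389 -0.56901592]
 [-0.13639526  0.01521793  0.99053761 -1.21815957]
 [ 0.          0.          0.          1.        ]]
[[390.14448797   0.         275.73655121]
 [  0.         390.14448797 213.39737089]
 [  0.           0.           1.        ]] [[-0.68678033  0.72649731  0.02311788  0.43635304]
 [-0.43067397 -0.43233845  0.79221423  0.17566901]
 [ 0.58553626  0.53412088  0.60980503 -1.18172624]
 [ 0.          0.          0.          1.        ]]
0.1 0.017
```

View pics/top0.png

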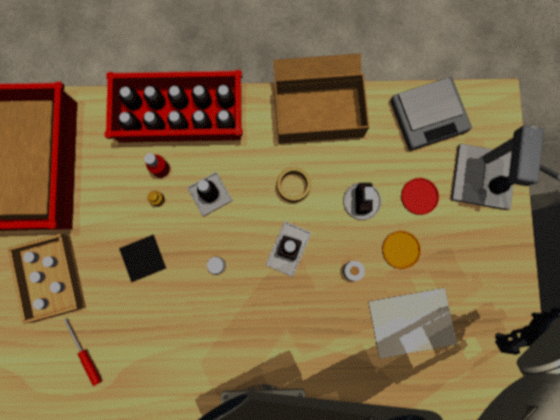

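View pics/scene0.png

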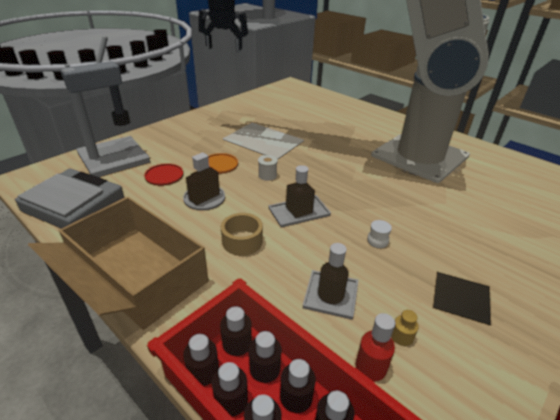

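The top view shows the square dish at (210,194) holding the round bottle, the oblong dish at (288,248) holding the square bottle, and the steel round dish at (362,201) holding the oblong bottle. The mat is at (142,258), the tape at (293,184), the weight at (155,198) and the jar at (216,265); another small white thing at (354,271) also stays put. Look-alikes: a red disc at (420,196), an orange disc at (401,249) and a red bottle at (156,165). The grey dish and the dark bottles fit the description.

```bash
cat > h.py <<'E'
import numpy as np,cv2,pickle
def proj(s,P):
    P=np.atleast_2d(P); W=s["world_to_cam"]; c=P@W[:3,:3].T+W[:3,3]; p=np.c_[c[:,0],-c[:,1],-c[:,2]]@s["K"].T
    return p[:,:2]/p[:,2:]
def ray(s,uv,z):
    uv=np.atleast_2d(uv).astype(float); W=s["world_to_cam"]; R=W[:3,:3]; o=-R.T@W[:3,3]
    d=np.c_[uv,np.ones(len(uv))]@np.linalg.inv(s["K"]).T; d=(d*[1,-1,-1])@R
    return o+d*((z-o[2])/d[:,2])[:,None]
E
python3 - <<'E'
from h import *
s=pickle.load(open("top.pkl","rb")); im=s["color"][:,:,::-1].copy()
hsv=cv2.cvtColor(im,cv2.COLOR_BGR2HSV)
for n,c in dict(sq=(210,194),obl=(288,248),rd=(362,201)).items():
    m=((hsv[...,1]<70)).astype(np.uint8)*255
    w=np.zeros_like(m); w[c[1]-28:c[1]+29,c[0]-28:c[0]+29]=255; m&=w
    m=cv2.morphologyEx(m,cv2.MORPH_CLOSE,np.ones((3,3)))
    cs=max(cv2.findContours(m,0,2)[0],key=cv2.contourArea)
    g=ray(s,cs[:,0],0.010)[:,:2].astype(np.float32)
    h=cv2.convexHull(g); print(n,cv2.minAreaRect(h),cv2.minEnclosingCircle(h))
for n,c,z in (("mat",(142,258),.004),):
    m=(im.max(2)<60).astype(np.uint8)*255; w=np.zeros_like(m); w[225:290,110:175]=255;m&=w
    cs=max(cv2.findContours(m,0,2)[0],key=cv2.contourArea); g=ray(s,cs[:,0],z)[:,:2].astype(np.float32); print(n,cv2.minAreaRect(g))
for n,c,z in (("jar",(216,265),.045),("tape",(293,184),.048),("weight",(155,198),.06),("orange",(401,249),.01),("white2",(354,271),.05),("red disc",(420,196),.01),("redbot",(153,158),.118),("caps sq",(290,246),.118),("cap rd",(205,186),.118),("cap obl",(363,189),.118)): print(n,ray(s,c,z)[0][:2])
cv2.imwrite("pics/crop1.png",cv2.resize(im[140:300,110:450],None,fx=2.35,fy=2.35,interpolation=cv2.INTER_CUBIC))
E
```

```text
sq ((0.6268461346626282, 0.1357344090938568), (0.09272462129592896, 0.09205153584480286), 28.22707176208496) ((0.6267670392990112, 0.13562552630901337), 0.06232193112373352)
obl ((0.472629189491272, -0.07645036280155182), (0.07987304031848907, 0.1305253654718399), 65.33500671386719) ((0.4736287593841553, -0.07568321377038956), 0.07352636009454727)
rd ((0.59502774477005, -0.28043410181999207), (0.10421640425920486, 0.09797455370426178), 78.28829956054688) ((0.5973239541053772, -0.28129100799560547), 0.05261445790529251)
mat ((0.45599547028541565, 0.3169777989387512), (0.09547202289104462, 0.0958896204829216), 20.944040298461914)
jar [0.43102749 0.11329318]
tape [ 0.64064843 -0.09245128]
weight [0.60858636 0.270013  ]
orange [ 0.46345643 -0.38079895]
white2 [ 0.40714162 -0.24486952]
red disc [ 0.60734657 -0.44134097]
redbot [0.70093575 0.2612672 ]
caps sq [ 0.47135888 -0.07874918]
cap rd [0.62633848 0.13042833]
cap obl [ 0.61033144 -0.26571808]
```

View pics/crop1.png

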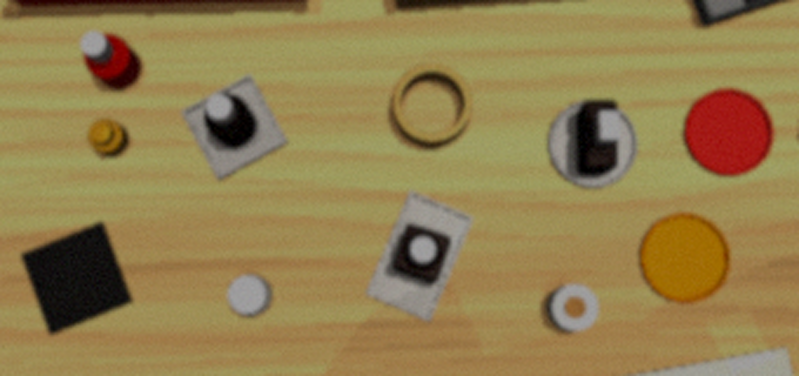

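```bash
cat >> h.py <<'E'
from scipy.spatial.transform import Rotation as Ro
def pose(o): return np.array(o["tcp_pos"]),Ro.from_euler("xyz",o["tool_rot"],degrees=True)
def go(o,x,y,z,yaw=None):
    p,R=pose(o); d=R.inv().apply(np.array([x,y,z])-p)*100
    rv=np.zeros(3) if yaw is None else (R.inv()*Ro.from_euler("xyz",[180,0,yaw],degrees=True)).as_rotvec(degrees=True)
    print("shift cm",d.round(2),"rotvec",rv.round(2))
def wsnap(name):
    from plant import robot,snapshot
    o=robot.get_obs(); s=snapshot("wrist"); p,R=pose(o)
    T=np.eye(4);T[:3,:3]=R.as_matrix();T[:3,3]=p
    s["world_to_cam"]=np.linalg.inv(T@s["mount"]); s["obs"]=o
    pickle.dump(s,open(name+".pkl","wb")); cv2.imwrite(f"pics/{name}.png",s["color"][:,:,::-1]); return o,s
E
python3 - <<'E'
from h import *
from plant import robot
go(robot.get_obs(),.626,.133,.25,28)
s=pickle.load(open("top.pkl","rb"))
for n,c in (("rd",(203.2,185.5)),("sq",(290,246.4)),("ob",(369,193.6))): print(n,ray(s,c,.122))
import plant; o,w=wsnap("w0"); print(w["mount"],w["K"])
E
```

```text
shift cm [ 61.97 -46.47  -3.53] rotvec [-0.08 -0.   -1.54]
rd [[0.62691342 0.13428812 0.122     ]]
sq [[ 0.4701183  -0.07863144  0.122     ]]
ob [[ 0.59759535 -0.27948349  0.122     ]]
[[-2.90847531e-04  9.63085084e-01  2.69197021e-01  6.76773519e-02]
 [ 9.99999924e-01  3.50300034e-04 -1.72814796e-04 -8.91830576e-05]
 [-2.60735078e-04  2.69196951e-01 -9.63085112e-01 -1.59364156e-01]
 [ 0.00000000e+00  0.00000000e+00  0.00000000e+00  1.00000000e+00]] [[322.00706205   0.         275.52923642]
 [  0.         322.00706205 211.54745336]
 [  0.           0.           1.        ]]
```

Emit:
step_arm:
  plan:
    - [[0,0,-3.5,0,0,0,0],[62,-46.5,-3.5,0,0,-1.5,0],[62,-46.5,-3.5,0,0,-1.5,0],[62,-46.5,-3.5,0,0,-1.5,0],[62,-46.5,-3.5,0,0,-1.5,0],[62,-46.5,-3.5,0,0,-1.5,0],[62,-46.5,-3.5,0,0,-1.5,0],[62,-46.5,-3.5,0,0,-1.5,0],[62,-46.5,-3.5,0,0,-1.5,0],[62,-46.5,-3.5,0,0,-1.5,0],[62,-46.5,-3.5,0,0,-1.5,0],[62,-46.5,-3.5,0,0,-1.5,0],[62,-46.5,-3.5,0,0,-1.5,0],[62,-46.5,-3.5,0,0,-1.5,0],[62,-46.5,-3.5,0,0,-1.5,0],[62,-46.5,-3.5,0,0,-1.5,0],[62,-46.5,-3.5,0,0,-1.5,0],[62,-46.5,-3.5,0,0,-1.5,0],[62,-46.5,-3.5,0,0,-1.5,0],[62,-46.5,-3.5,0,0,-1.5,0]]
  newtons: 40

```text
t: 1.82
tcp_pos: [0.6275, 0.1368, 0.2494]
tool_rot: [-180.0, -0.0, 28.1]
wrist_force: [0.4, -0.5, 0.2]
opening: 0.0854
grasp_force: 0.0
```

Emit:
step_arm:
  plan:
    - [[0,0,0,0,0,0,0],[0,0,0,0,0,0,0],[0,0,0,0,0,0,0],[0,0,0,0,0,0,0]]

```text
t: 2.15
tcp_pos: [0.6257, 0.1318, 0.2495]
tool_rot: [-180.0, 0.1, 27.9]
wrist_force: [0.2, -0.0, -0.3]
opening: 0.0853
grasp_force: 0.0
```

Run:
```python
from h import *
o,s=wsnap("w1"); print(o["t"],o["tcp_pos"],o["tool_rot"],o["qpos"])
print(proj(s,[[.627,.135,.122],[.627,.135,.004],o["tcp_pos"]]))
```

```text
2.15 [0.62569358 0.13179288 0.24949838] [-1.79995780e+02  5.71342585e-02  2.78966750e+01] [ 1.08345704e+01  2.34632445e+01  8.96797511e+01 -1.38374230e-02
  6.69128629e+01  7.29433298e+01]
[[273.15281915 195.40931265]
 [273.79997559 174.71008804]
 [275.67461415 253.3307283 ]]
```

View pics/w1.png

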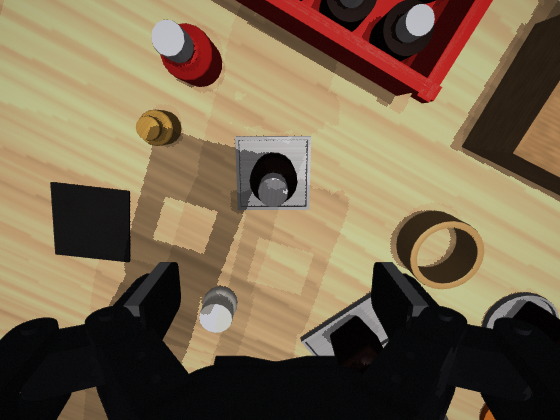

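The wrist view shows the round bottle in the middle of the square dish, with its cap top near (273,192) and the dish centre near (274,173). I'll measure both.

Run:
```python
from h import *
s=pickle.load(open("w1.pkl","rb")); im=s["color"][:,:,::-1].copy(); g=cv2.cvtColor(im,cv2.COLOR_BGR2GRAY)
for r in range(166,216,3): print(r,g[r,254:294:3])
# dish: convex hull of low-saturation bright
hsv=cv2.cvtColor(im,cv2.COLOR_BGR2HSV); m=((hsv[...,1]<60)&(g>90)).astype(np.uint8)*255
w=np.zeros_like(m); w[125:220,225:322]=255; m&=w
cs=max(cv2.findContours(m,0,2)[0],key=cv2.contourArea); h=cv2.convexHull(ray(s,cs[:,0],.01)[:,:2].astype(np.float32)); print(cv2.minAreaRect(h))
# mat
m=(g<50).astype(np.uint8)*255; w=np.zeros_like(m); w[170:270,40:138]=255; m&=w
cs=max(cv2.findContours(m,0,2)[0],key=cv2.contourArea); print("mat",cv2.minAreaRect(ray(s,cs[:,0],.004)[:,:2].astype(np.float32)))
for v in (189,192,193): print(ray(s,(273,v),.122))
```

```text
166 [12  4  6  3  6  8  7  8  8  7  7  6  6 84]
169 [4 6 4 4 6 7 8 7 5 8 9 5 8 6]
172 [ 4  4  5  4  8  7 30  7  8 10  9  5  9  6]
175 [ 4  4  2  5 59 61 62 62 65 46  4  6  7  4]
178 [  1   4   5  59  61  82 194 153  65  65  46   3   4   6]
181 [  3   4  13  68 123 120 123 125 119 117  64   3   4   4]
184 [  5   3  71  89  94 120 121 123 119 120 118   7   4   2]
187 [  2   3  94  90  94 120 119 121 121 120 115  37   3   3]
190 [  4  11  95  91  92  92  91  93  93  91  94 141   1   4]
193 [ 5  2 93 91 92 94 90 91 94 92 96 80  3 67]
196 [135   4  91  91  90  95  92  90  93  91  88  35   5 158]
199 [140 139  73  91  89  94  91  89  92  91  88   6 159 160]
202 [136 136 137  91  87  91  91  89  91  90 153 156 158 156]
205 [ 75 137 115 115  99  90  92  89  74 112  69  70 116 117]
208 [135 137 137 139 139 139 139 140 156 157 159 157 160 159]
211 [161 162 162 161 161 156 154 155 168 168 166 166 164 163]
214 [152 157 162 162 162 161 160 157 168 168 169 167 167 165]
((0.6286129951477051, 0.13692890107631683), (0.09130145609378815, 0.09243682026863098), 27.879669189453125)
mat ((0.4577980637550354, 0.3176195025444031), (0.1001759022474289, 0.10080745071172714), 21.00016212463379)
[[0.63220494 0.13789697 0.122     ]]
[[0.62974536 0.13660246 0.122     ]]
[[0.62892269 0.13616947 0.122     ]]
```

Emit:
step_arm:
  plan:
    - [[0.5,-0.25,4,0,0,0,0],[0.5,-0.25,8,0,0,0,0],[0.5,-0.25,11,0,0,0,0],[0.5,-0.25,13,0,0,0,0],[0.5,-0.25,14,0,0,0,0],[0.5,-0.25,14.3,0,0,0,0],[0.5,-0.25,14.3,0,0,0,0],[0.5,-0.25,14.3,0,0,0,0],[0.5,-0.25,14.3,0,0,0,255],[0.5,-0.25,14.3,0,0,0,255],[0.5,-0.25,14.3,0,0,0,255],[0.5,-0.25,14.3,0,0,0,255],[0.5,-0.25,14.3,0,0,0,255],[0.5,-0.25,14.3,0,0,0,255],[0.5,-0.25,14.3,0,0,0,255],[0.5,-0.25,14.3,0,0,0,255],[0.5,-0.25,14.3,0,0,0,255],[0.5,-0.25,14.3,0,0,0,255]]
  newtons: 40

```text
t: 3.7
tcp_pos: [0.6296, 0.1376, 0.1067]
tool_rot: [-180.0, 0.0, 28.0]
wrist_force: [0.8, -0.2, -0.1]
opening: 0.0002
grasp_force: 0.0
```

The fingers shut without holding anything, so I'll look before moving.

Run:
```python
from h import *
from plant import snapshot
o,s=wsnap("w2"); t=snapshot("scene"); pickle.dump(t,open("sc2.pkl","wb"))
a=s["color"][:,:,::-1]; b=cv2.resize(t["color"][190:340,250:440,::-1],(532,420)); a=a[:,140:408]
cv2.imwrite("pics/c2.png",np.hstack([a,b]))
```

```text
(no output)
```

View pics/c2.png

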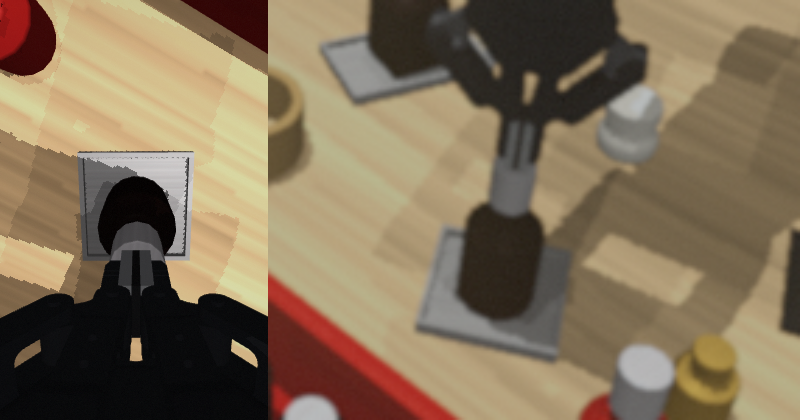

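The left half (wrist) shows the closed fingers over the near edge of the cap, and the right half (scene) shows them ending near the cap top. I'll compare that with projections to tell above from behind.

Run:
```python
from h import *
s=pickle.load(open("w2.pkl","rb")); t=pickle.load(open("sc2.pkl","rb")); o=s["obs"]; x,y,z=o["tcp_pos"]; print(x,y,z,o["tool_rot"])
P=[[x,y,z-.017],[x,y,z],[.629,.1365,.122],[.629,.1365,.09],[.629,.1365,.004]]
print("wrist",proj(s,P).round(1).tolist()); q=proj(t,P); print("scene",q.round(1).tolist())
a=cv2.resize(s["color"][210:310,220:330,::-1],None,fx=3.6,fy=3.6,interpolation=cv2.INTER_NEAREST)
b=cv2.resize(t["color"][220:320,290:390,::-1],None,fx=3.6,fy=3.6,interpolation=cv2.INTER_NEAREST)
for p,c in zip(proj(s,P),[(0,0,255),(0,255,255),(255,0,0),(255,0,255),(0,255,0)]): cv2.circle(a,tuple(int(v) for v in (p-[220,210])*3.6),4,c,-1)
for p,c in zip(q,[(0,0,255),(0,255,255),(255,0,0),(255,0,255),(0,255,0)]): cv2.circle(b,tuple(int(v) for v in (p-[290,220])*3.6),4,c,-1)
cv2.imwrite("pics/c3.png",np.hstack([a,b]))
```

```text
0.6295801645479618 0.13760564066059935 0.10667085934908824 [-1.79997192e+02  4.67325895e-03  2.79609041e+01]
wrist [[275.7, 241.9], [275.7, 253.3], [277.1, 267.7], [276.9, 243.7], [276.4, 206.3]]
scene [[336.1, 261.2], [337.3, 254.2], [338.0, 247.1], [335.8, 260.6], [330.5, 293.3]]
```

View pics/c3.png

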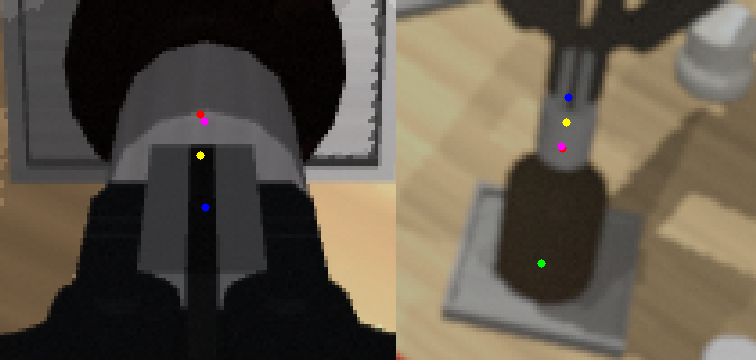

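Run:
```python
from h import *
for nm in("w1","w2"):
    s=pickle.load(open(nm+".pkl","rb")); p,R=pose(s["obs"]); print(nm,s["obs"]["opening"])
    for x in(0,.011):
      for h in (-.02,-.013,0,.004,.017): print(x,h,[proj(s,p+R.apply([x,sy*yy,h])).round(0)[0].tolist() for yy in(0,.0427) for sy in(1,)])
g=cv2.cvtColor(pickle.load(open("w2.pkl","rb"))["color"],cv2.COLOR_RGB2GRAY)
for r in range(236,290,4): print(r,g[r,252:300:2])
```

```text
w1 0.08533571108949192
0 -0.02 [[276.0, 270.0], [366.0, 270.0]]
0 -0.013 [[276.0, 264.0], [362.0, 264.0]]
0 0 [[276.0, 253.0], [356.0, 253.0]]
0 0.004 [[276.0, 250.0], [354.0, 250.0]]
0 0.017 [[276.0, 242.0], [349.0, 242.0]]
0.011 -0.02 [[276.0, 248.0], [368.0, 248.0]]
0.011 -0.013 [[276.0, 243.0], [364.0, 243.0]]
0.011 0 [[276.0, 234.0], [357.0, 234.0]]
0.011 0.004 [[276.0, 231.0], [355.0, 231.0]]
0.011 0.017 [[276.0, 224.0], [350.0, 224.0]]
w2 0.0001673138923067139
0 -0.02 [[276.0, 270.0], [366.0, 270.0]]
0 -0.013 [[276.0, 264.0], [362.0, 264.0]]
0 0 [[276.0, 253.0], [356.0, 253.0]]
0 0.004 [[276.0, 250.0], [354.0, 250.0]]
0 0.017 [[276.0, 242.0], [349.0, 242.0]]
0.011 -0.02 [[276.0, 248.0], [368.0, 248.0]]
0.011 -0.013 [[276.0, 243.0], [364.0, 243.0]]
0.011 0 [[276.0, 234.0], [357.0, 234.0]]
0.011 0.004 [[276.0, 231.0], [355.0, 231.0]]
0.011 0.017 [[276.0, 224.0], [350.0, 224.0]]
236 [ 4  4 64 65 63 65 68 69 67 67 69 70 70 69 69 69 68 67 67 68 66 65 64 61]
240 [ 3 59 66 65 64 66 67 69 68 67 69 76 80 77 74 70 67 66 66 69 68 63 63 61]
244 [ 41  62  66  63  65  76 104 105 106 102 104
[... 287 characters left out ...]
54  54  54  54  53  20   8   7   8  53  55  54  55
  54  54 103 103 103 100]
260 [57 57 53 54 55 55 54 54 54 54 19  8  6  8 54 56 55 53 54 53 54 56 55 53]
264 [10  9 10 11 41 54 55 55 53 53 20  8  6  9 53 54 53 54 54 55 13 10 10 10]
268 [ 9  9 10 10 52 54 54 54 54 53 11  9  9  7 53 55 55 54 54 54 22 11 10 11]
272 [11  9 10  8 53 55 54 53 54 54 11  7  8  7 52 54 54 54 55 53 43  9 10 10]
276 [ 9 11 10 17 54 55 54 54 55 53  8  7  5  8 41 55 55 54 54 54 55  9 12 11]
280 [12 10 11 40 55 54 52 54 55 54 10  8  8  5 41 54 55 55 54 54 55 10 11 10]
284 [10 10 10 53 54 55 54 55 54 53  7  9  9  9 30 54 53 53 54 54 54 14 11  9]
288 [10 11  9 10 11 10 10 18 81 81 13 13 14 15 42 82 47 11 10 12  9 12  9 10]
```

Both views show the fingertips standing just above the cap top (tips around z 0.122), so the real tips sit about 35 mm farther back than stated. I'll open, go about 3 cm lower and try again, watching the force.

Emit:
step_arm:
  plan:
    - [[0,0,-0.5,0,0,0,0],[0,0,-0.5,0,0,0,0],[0,0,-0.5,0,0,0,0],[0,0,-0.5,0,0,0,0],[0,0,-0.5,0,0,0,0],[0,0,-0.5,0,0,0,0],[0,0,-0.5,0,0,0,0],[0,0,-0.5,0,0,0,0],[0,0,-0.5,0,0,0,0],[0,0,0.5,0,0,0,0],[0,0,1.5,0,0,0,0],[0,0,2.3,0,0,0,0],[0,0,2.8,0,0,0,0],[0,0,2.8,0,0,0,0],[0,0,2.8,0,0,0,0]]

```text
t: 5.05
tcp_pos: [0.6292, 0.1375, 0.0779]
tool_rot: [-180.0, 0.1, 28.0]
wrist_force: [0.7, -0.3, 0.5]
opening: 0.0854
grasp_force: 0.0
```

Emit:
step_arm:
  plan:
    - [[0,0,0,0,0,0,255],[0,0,0,0,0,0,255],[0,0,0,0,0,0,255],[0,0,0,0,0,0,255],[0,0,0,0,0,0,255],[0,0,0,0,0,0,255],[0,0,0,0,0,0,255],[0,0,0,0,0,0,255],[0,0,0,0,0,0,255],[0,0,0,0,0,0,255]]
  newtons: 40

```text
t: 5.88
tcp_pos: [0.63, 0.1376, 0.0792]
tool_rot: [180.0, -0.0, 28.0]
wrist_force: [-0.1, -2.0, 5.2]
opening: 0.0265
grasp_force: 39.9
```

Emit:
step_arm:
  plan:
    - [[0,0,-0.5,0,0,0,255],[0,0,-2,0,0,0,255],[0,0,-4,0,0,0,255],[0,0,-6.5,0,0,0,255],[-0.2,-0.7,-8.5,0,0,0,255],[-0.7,-2.4,-9.6,0,0,0,255],[-1.4,-4.8,-10,0,0,0,255],[-2.3,-8,-10,0,0,0,255],[-3.2,-11.3,-10,0,0,0,255],[-4.2,-14.7,-10,0,0,0,255],[-5.1,-18,-10,0,0,0,255],[-5.9,-20.8,-10,0,0,0,255],[-6.5,-22.8,-10,0,0,0,255],[-6.8,-24,-10,0,0,0,255],[-6.8,-24,-10,0,0,0,255],[-6.8,-24,-10,0,0,0,255],[-6.8,-24,-10,0,0,0,255],[-6.8,-24,-10,0,0,0,255]]

```text
t: 7.38
tcp_pos: [0.4578, 0.3169, 0.1786]
tool_rot: [180.0, 0.0, 27.9]
wrist_force: [-0.1, 0.3, -2.7]
opening: 0.0269
grasp_force: 39.9
```

Run:
```python
from h import *
from plant import snapshot
o,s=wsnap("w3"); print(o["tcp_pos"],o["tool_rot"],o["opening"]); go(o,.457,.317,.081)
t=snapshot("scene"); cv2.imwrite("pics/c4.png",np.hstack([cv2.resize(s["color"][120:320,160:400,::-1],(400,333)),cv2.resize(t["color"][180:380,320:560,::-1],(400,333))]))
```

```text
[0.45782156 0.31690539 0.17862505] [1.79987390e+02 1.27044559e-03 2.78881418e+01] 0.02685008308846657
shift cm [-0.07 -0.05  9.76] rotvec [0. 0. 0.]
```

View pics/c4.png

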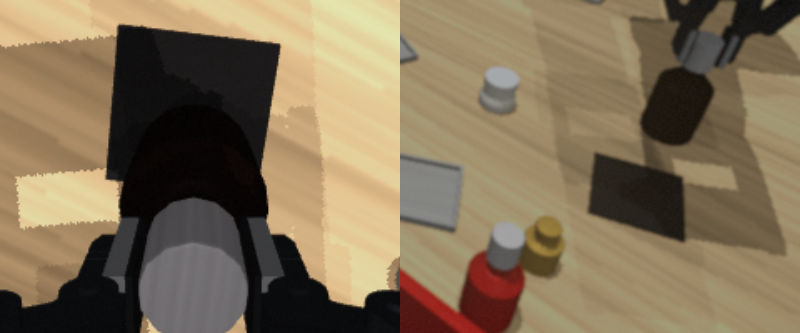

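The round bottle hangs upright in the grip above the mat. Now I'll lower it and let go.

Emit:
step_arm:
  plan:
    - [[0,0,1,0,0,0,255],[0,0,3,0,0,0,255],[0,0,5.5,0,0,0,255],[0,0,7.5,0,0,0,255],[0,0,9,0,0,0,255],[0,0,9.6,0,0,0,255],[0,0,9.9,0,0,0,255],[0,0,9.9,0,0,0,255],[0,0,9.9,0,0,0,255],[0,0,9.9,0,0,0,0],[0,0,9.9,0,0,0,0],[0,0,9.9,0,0,0,0],[0,0,9.9,0,0,0,0],[0,0,9.9,0,0,0,0],[0,0,9.9,0,0,0,0],[0,0,8.5,0,0,0,0],[0,0,5,0,0,0,0],[0,0,1,0,0,0,0],[0,0,-3,0,0,0,0],[0,0,-6,0,0,0,0]]

```text
t: 9.15
tcp_pos: [0.4575, 0.3181, 0.242]
tool_rot: [-180.0, -0.1, 28.0]
wrist_force: [1.3, 1.1, 0.4]
opening: 0.085
grasp_force: 0.0
```

Run:
```python
from h import *
from plant import robot
o=robot.get_obs(); print(o["tcp_pos"],o["opening"],o["grasp_force"]); go(o,.41,-.09,.24,-20)
```

```text
[0.45754444 0.31810604 0.24196425] 0.08503893349893972 0.0
shift cm [-23.34  33.82   0.13] rotvec [-0.08 -0.13 47.96]
```

Emit:
step_arm:
  plan:
    - [[-17.4,35.6,0,0,0,0,0],[-17.4,35.6,0,0,0,0,0],[-17.4,35.6,0,0,0,0,0],[-17.4,35.6,0,0,0,0,0],[-17.4,35.6,0,0,0,0,0],[-17.4,35.6,0,0,0,0,0],[-17.4,35.6,0,0,0,0,0],[-17.4,35.6,0,0,0,0,0],[-17.4,35.6,0,0,0,0,0],[-17.4,35.6,0,0,0,0,0],[-17.4,35.6,0,0,0,0,0],[-17.4,35.6,0,0,0,0,0],[-17.4,35.6,0,0,0,0,0]]

```text
t: 10.23
tcp_pos: [0.47, -0.078, 0.2386]
tool_rot: [-180.0, 0.0, 27.9]
wrist_force: [-0.7, 0.3, 0.5]
opening: 0.0853
grasp_force: 0.0
```

Run:
```python
from h import *
o,s=wsnap("w4"); print(o["tcp_pos"],o["tool_rot"]); im=s["color"][:,:,::-1].copy()
c=proj(s,[[.471,-.078,.122]])[0]; print(c)
for r in range(int(c[1])-24,int(c[1])+26,4): print(r,cv2.cvtColor(im,6)[r,int(c[0])-26:int(c[0])+28:3])
cv2.imwrite("pics/c5.png",cv2.resize(im[90:270,170:390],(733,600),interpolation=cv2.INTER_CUBIC))
```

```text
[ 0.47002983 -0.07796493  0.2386407 ] [-1.79972793e+02  3.90766981e-03  2.79314080e+01]
[276.19901088 200.27208973]
176 [ 3  6  9  8  2  3  3  5  4  5  3  8  8  4  8 35 14  2]
180 [ 6  6  8  4  3  5 51 53 56 55 57 57  6  4  4  8  9  7]
184 [ 4  4  5  2  4 52 54 79 87 89 88 60 60  5  6  3  6  6]
188 [ 8  5  4  5 11 74 81 83 84 85 85 86 92 51  3  4  7  8]
192 [  1   2   3   2  72  86  87  85  84  84  83  83 103 127   4   4   7   6]
196 [ 77   4   1   4  85  87  87  87  86  84  83 101 102 107  10   7   7  13]
200 [140 144  13   7  84  86  85  84  85 103 102 102 100 100  11  12 142 148]
204 [142 144 145  98  32  84  85 104 105 103 104 102 103  95  20 140 137 136]
208 [143 141 142 142 146  29  83 102 101 100 100  98  94 134 137 136 137 137]
212 [141 140 148 143 148 148  12  24  94  79  47  36 137 139 142 140 138 138]
216 [143 143 143 146 151 146  57  65  15   9 137 140 138 139 137 137 140 139]
220 [ 95 143 147 144  89 133 145 148 149 148 147 148 144 141 140 140 138 138]
224 [140  86 129  86 143 158 158 158 154 149 147 149 148 148 146 143 141 140]
```

View pics/c5.png

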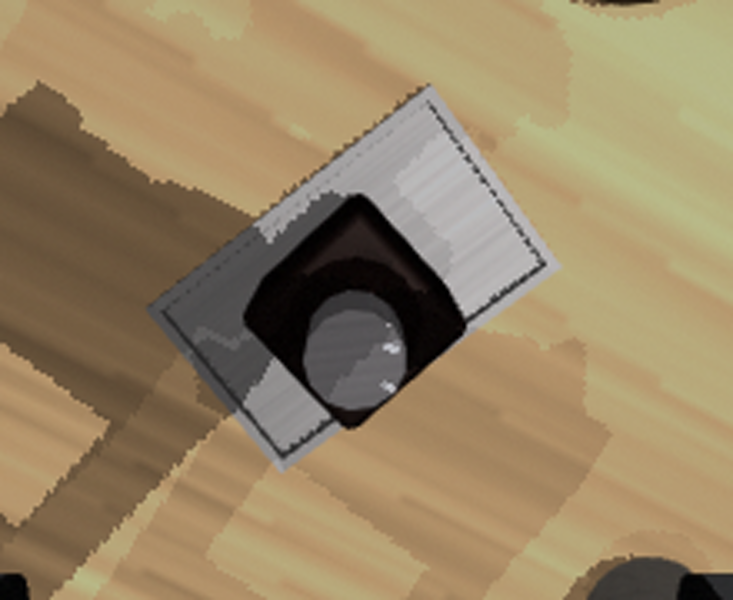

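The square bottle stands in the middle of the oblong dish, with its cap centre at about (276,197) and its body turned about 47° from the tool's x. Descending and gripping.

Emit:
step_arm:
  plan:
    - [[0.3,0,4,0,0,0,0],[0.3,0,8,0,0,0,0],[0.3,0,11.5,0,0,0,0],[0.3,0,14,0,0,0,0],[0.3,0,15.5,0,0,0,0],[0.3,0,15.9,0,0,0,0],[0.3,0,15.9,0,0,0,0],[0.3,0,15.9,0,0,0,0],[0.3,0,15.9,0,0,0,255],[0.3,0,15.9,0,0,0,255],[0.3,0,15.9,0,0,0,255],[0.3,0,15.9,0,0,0,255],[0.3,0,15.9,0,0,0,255],[0.3,0,15.9,0,0,0,255],[0.3,0,15.9,0,0,0,255],[0.3,0,15.9,0,0,0,255],[0.3,0,15.9,0,0,0,255],[0.3,0,15.9,0,0,0,255]]
  newtons: 40

```text
t: 11.78
tcp_pos: [0.4732, -0.077, 0.0805]
tool_rot: [180.0, -0.0, 27.9]
wrist_force: [-2.4, 0.8, 7.2]
opening: 0.0267
grasp_force: 39.0
```

Run:
```python
from h import *
from plant import robot
o=robot.get_obs(); go(o,.628,.136,.19,-15); print(o["tcp_pos"])
```

```text
shift cm [ 23.66 -11.56 -10.94] rotvec [ 1.000e-02 -5.000e-02  4.295e+01]
[ 0.47322658 -0.07699442  0.0804518 ]
```

Emit:
step_arm:
  plan:
    - [[0,0,-0.5,0,0,0,255],[0,0,-2,0,0,0,255],[0,0,-4.5,0,0,0,255],[0,0,-7.5,0,0,0,255],[0.7,-0.3,-9.5,0,0,1,255],[2.1,-1,-10.7,0,0,4,255],[4.3,-2.1,-11,0,0,8,255],[7.1,-3.5,-11,0,0,13,255],[10.2,-5,-11,0,0,18,255],[13.3,-6.5,-11,0,0,24,255],[16.4,-8,-11,0,0,30,255],[19,-9.3,-11,0,0,35,255],[21.2,-10.4,-11,0,0,39,255],[22.8,-11.2,-11,0,0,42,255],[23.5,-11.5,-11,0,0,43,255],[23.7,-11.6,-11,0,0,43,255],[23.7,-11.6,-11,0,0,43,255],[23.7,-11.6,-11,0,0,43,255],[23.7,-11.6,-11,0,0,43,255]]

```text
t: 13.37
tcp_pos: [0.6272, 0.1359, 0.1897]
tool_rot: [180.0, 0.0, -15.1]
wrist_force: [0.6, 0.0, -1.8]
opening: 0.0267
grasp_force: 39.7
```

Run:
```python
from h import *
o,s=wsnap("w5"); print(o["tcp_pos"],o["tool_rot"],o["grasp_force"]); go(o,.628,.1365,.0815)
im=s["color"][:,:,::-1].copy(); print(proj(s,[[.628,.1365,.004]]))
cv2.imwrite("pics/c6.png",cv2.resize(im[90:310,140:410],(720,587),interpolation=cv2.INTER_CUBIC))
```

```text
[0.62724004 0.13585596 0.18966631] [ 1.79976892e+02  3.45433738e-02 -1.50565443e+01] 39.71593361464329
shift cm [ 0.06 -0.09 10.82] rotvec [0. 0. 0.]
[[274.38337843 185.61684337]]
```

View pics/c6.png

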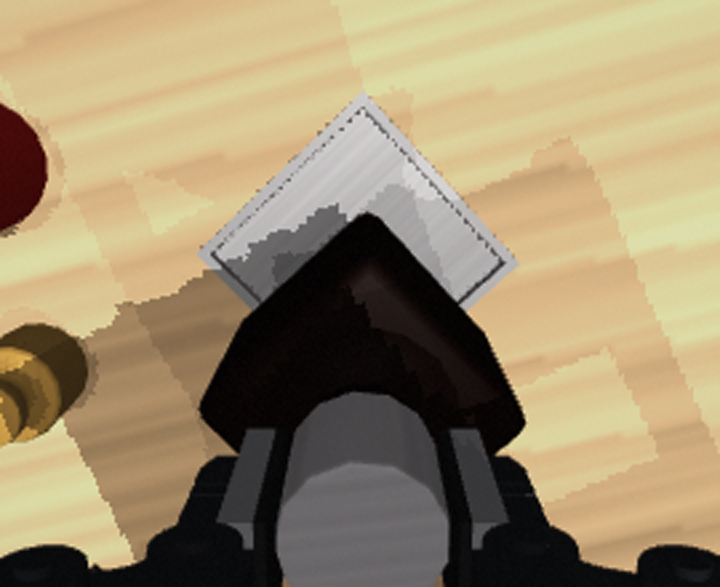

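The square bottle hangs with its sides parallel to the square dish, whose centre is at about (276,186). Now I'll lower it and let go.

Emit:
step_arm:
  plan:
    - [[0,0,1,0,0,0,255],[0,0,3.5,0,0,0,255],[0,0,6.5,0,0,0,255],[0.05,-0.1,9,0,0,0,255],[0.05,-0.1,10.2,0,0,0,255],[0.05,-0.1,10.7,0,0,0,255],[0.05,-0.1,10.9,0,0,0,255],[0.05,-0.1,10.9,0,0,0,255],[0.05,-0.1,10.9,0,0,0,255],[0.05,-0.1,10.9,0,0,0,0],[0.05,-0.1,10.9,0,0,0,0],[0.05,-0.1,10.9,0,0,0,0],[0.05,-0.1,10.9,0,0,0,0],[0.05,-0.1,10.9,0,0,0,0],[0.05,-0.1,10.9,0,0,0,0],[0.05,-0.1,9.5,0,0,0,0],[0.05,-0.1,6,0,0,0,0],[0.05,-0.1,2,0,0,0,0],[0.05,-0.1,-2,0,0,0,0],[0.05,-0.1,-5,0,0,0,0]]

```text
t: 15.08
tcp_pos: [0.6294, 0.1376, 0.2444]
tool_rot: [-179.9, -0.2, -15.0]
wrist_force: [0.7, 0.1, 0.4]
opening: 0.0857
grasp_force: 0.0
```

Run:
```python
from h import *
from plant import robot
o=robot.get_obs(); print(o["tcp_pos"],o["opening"]); go(o,.597,-.279,.245,0)
```

```text
[0.62942811 0.13764985 0.24436132] 0.08565042666206447
shift cm [ 7.68 41.08 -0.1 ] rotvec [ -0.07  -0.2  -15.04]
```

Emit:
step_arm:
  plan:
    - [[7.7,41,0,0,0,-15,0],[7.7,41,0,0,0,-15,0],[7.7,41,0,0,0,-15,0],[7.7,41,0,0,0,-15,0],[7.7,41,0,0,0,-15,0],[7.7,41,0,0,0,-15,0],[7.7,41,0,0,0,-15,0],[7.7,41,0,0,0,-15,0],[7.7,41,0,0,0,-15,0],[7.7,41,0,0,0,-15,0],[7.7,41,0,0,0,-15,0],[7.7,41,0,0,0,-15,0],[7.7,41,0,0,0,-15,0],[7.7,41,0,0,0,-15,0],[7.7,41,0,0,0,-15,0]]

```text
t: 16.33
tcp_pos: [0.5968, -0.2767, 0.24]
tool_rot: [-180.0, -0.0, 0.1]
wrist_force: [-0.3, 0.4, 0.6]
opening: 0.0852
grasp_force: 0.0
```

Run:
```python
from h import *
o,s=wsnap("w6"); print(o["tcp_pos"],o["tool_rot"]); im=s["color"][:,:,::-1].copy()
print(proj(s,[[.597,-.279,.122],[.597,-.281,.01]]))
hsv=cv2.cvtColor(im,cv2.COLOR_BGR2HSV); g=hsv[...,2]
m=((hsv[...,1]<60)&(g>90)).astype(np.uint8)*255; w=np.zeros_like(m); w[120:230,220:330]=255; m&=w
cs=max(cv2.findContours(m,0,2)[0],key=cv2.contourArea); print("dish",cv2.minEnclosingCircle(ray(s,cs[:,0],.01)[:,:2].astype(np.float32)))
cv2.imwrite("pics/c7.png",cv2.resize(im[90:270,170:390],(733,600),interpolation=cv2.INTER_CUBIC))
```

```text
[ 0.59683112 -0.27673837  0.24002961] [-1.79985894e+02 -1.10726812e-03  6.99293672e-02]
[[277.89887428 200.70679731]
 [278.85631716 179.01024423]]
dish ((0.5997993350028992, -0.2810010015964508), 0.05196698382496834)
```

View pics/c7.png

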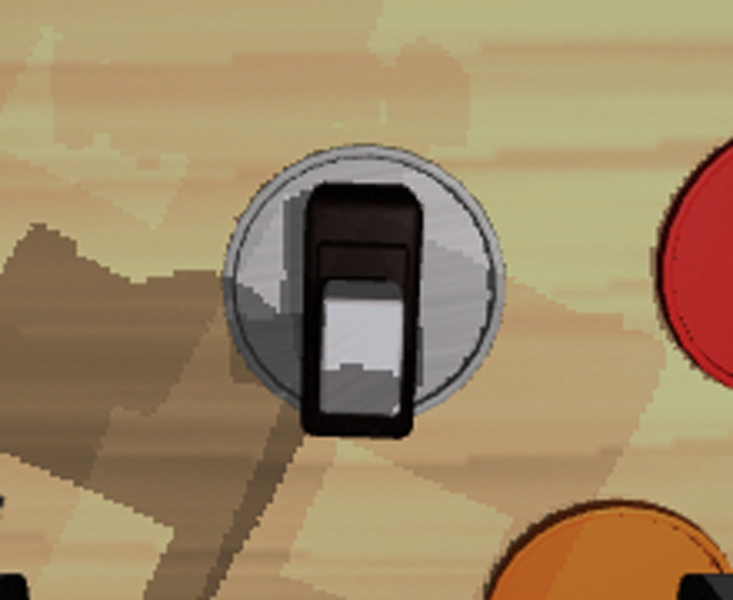

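The oblong bottle stands in the steel round dish between its red and orange look-alikes. Its cap centre is at about (278.6,196.6), and its long side lies within 2° of the tool's x. Descending and gripping across the flats.

Emit:
step_arm:
  plan:
    - [[0.3,0.3,4,0,0,1.5,0],[0.3,0.3,8,0,0,1.5,0],[0.3,0.3,11.5,0,0,1.5,0],[0.3,0.3,14,0,0,1.5,0],[0.3,0.3,15.5,0,0,1.5,0],[0.3,0.3,16,0,0,1.5,0],[0.3,0.3,16,0,0,1.5,0],[0.3,0.3,16,0,0,1.5,0],[0.3,0.3,16,0,0,1.5,255],[0.3,0.3,16,0,0,1.5,255],[0.3,0.3,16,0,0,1.5,255],[0.3,0.3,16,0,0,1.5,255],[0.3,0.3,16,0,0,1.5,255],[0.3,0.3,16,0,0,1.5,255],[0.3,0.3,16,0,0,1.5,255],[0.3,0.3,16,0,0,1.5,255],[0.3,0.3,16,0,0,1.5,255],[0.3,0.3,16,0,0,1.5,255]]
  newtons: 40

```text
t: 17.88
tcp_pos: [0.5998, -0.2814, 0.0803]
tool_rot: [180.0, -0.0, -1.5]
wrist_force: [-1.0, 2.5, 6.1]
opening: 0.0212
grasp_force: 40.6
```

Run:
```python
from h import *
from plant import robot
s=pickle.load(open("w4.pkl","rb")); im=s["color"][:,:,::-1].copy()
q=np.array([[147,308],[430,86],[557,266],[284,470]])*.3+[170,90]; P=ray(s,q,.01)[:,:2]; print("obl dish corners",P.round(4).tolist(),P.mean(0),cv2.minAreaRect(P.astype(np.float32)))
o=robot.get_obs(); print(o["tcp_pos"]); go(o,.474,-.076,.19,-25)
```

```text
obl dish corners [[0.4315, -0.0134], [0.5481, -0.0671], [0.515, -0.1381], [0.3991, -0.0861]] [ 0.47340486 -0.07620117] ((0.47313064336776733, -0.07641623914241791), (0.07957544177770615, 0.12841227650642395), 65.26896667480469)
[ 0.59984428 -0.2814193   0.08026077]
shift cm [-13.13 -20.2  -10.98] rotvec [-1.000e-02 -3.000e-02  2.346e+01]
```

Emit:
step_arm:
  plan:
    - [[0,0,-0.5,0,0,0,255],[0,0,-2,0,0,0,255],[0,0,-4.5,0,0,0,255],[0,0,-7.5,0,0,0,255],[-0.3,-0.5,-9.5,0,0,0.5,255],[-1.2,-1.8,-10.7,0,0,2,255],[-2.4,-3.7,-11,0,0,4,255],[-4,-6.1,-11,0,0,7,255],[-5.7,-8.8,-11,0,0,10,255],[-7.4,-11.4,-11,0,0,13,255],[-9.1,-14,-11,0,0,16,255],[-10.6,-16.3,-11,0,0,19,255],[-11.8,-18.1,-11,0,0,21.5,255],[-12.7,-19.5,-11,0,0,23,255],[-13.1,-20,-11,0,0,23.4,255],[-13.2,-20.2,-11,0,0,23.4,255],[-13.2,-20.2,-11,0,0,23.4,255],[-13.2,-20.2,-11,0,0,23.4,255],[-13.2,-20.2,-11,0,0,23.4,255]]

```text
t: 19.47
tcp_pos: [0.4737, -0.0768, 0.1897]
tool_rot: [180.0, -0.0, -25.0]
wrist_force: [0.3, 1.0, -2.4]
opening: 0.0216
grasp_force: 39.5
```

Run:
```python
from h import *
o,s=wsnap("w7"); print(o["tcp_pos"],o["tool_rot"],o["grasp_force"]); go(o,.4732,-.0763,.0815)
im=s["color"][:,:,::-1].copy(); print(proj(s,[[.4732,-.0763,.004]]))
cv2.imwrite("pics/c8.png",cv2.resize(im[90:310,140:410],(720,587),interpolation=cv2.INTER_CUBIC))
```

```text
[ 0.47372972 -0.0767728   0.1897448 ] [ 1.7999753e+02 -3.1713442e-02 -2.4961200e+01] 39.50762987136841
shift cm [-0.07 -0.02 10.82] rotvec [0. 0. 0.]
[[274.94936546 186.98866467]]
```

View pics/c8.png

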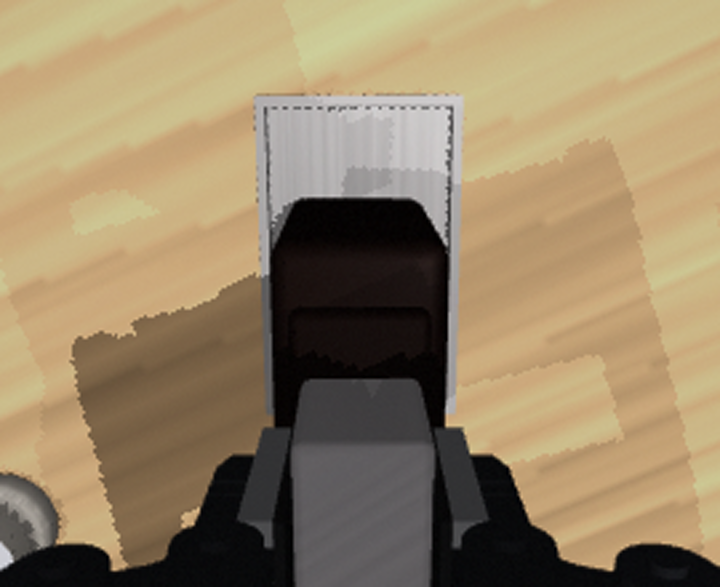

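The oblong bottle is lined up with the oblong dish along its long axis. Now I'll lower it and let go.

Emit:
step_arm:
  plan:
    - [[0,0,1,0,0,0,255],[0,0,3.5,0,0,0,255],[0,0,6.5,0,0,0,255],[0,0,9,0,0,0,255],[0,0,10.2,0,0,0,255],[0,0,10.7,0,0,0,255],[0,0,10.9,0,0,0,255],[0,0,10.9,0,0,0,255],[0,0,10.9,0,0,0,255],[0,0,10.9,0,0,0,0],[0,0,10.9,0,0,0,0],[0,0,10.9,0,0,0,0],[0,0,10.9,0,0,0,0],[0,0,10.9,0,0,0,0],[0,0,10.9,0,0,0,0],[0,0,9.5,0,0,0,0],[0,0,6,0,0,0,0],[0,0,2,0,0,0,0],[0,0,-2,0,0,0,0],[0,0,-5,0,0,0,0]]

```text
t: 21.18
tcp_pos: [0.4735, -0.0761, 0.2428]
tool_rot: [-180.0, -0.1, -24.9]
wrist_force: [1.2, -0.5, -0.5]
opening: 0.0852
grasp_force: 0.0
```

Run:
```python
from h import *
from plant import robot
o=robot.get_obs(); print(o["tcp_pos"],o["opening"]); go(o,.457,.317,.24,28)
```

```text
[ 0.47354674 -0.07607167  0.24281796] 0.08521575825401914
shift cm [-18.08 -34.94   0.26] rotvec [ 3.000e-02 -1.400e-01 -5.294e+01]
```

Emit:
step_arm:
  plan:
    - [[-18.1,-34.9,0,0,0,-53,0],[-18.1,-34.9,0,0,0,-53,0],[-18.1,-34.9,0,0,0,-53,0],[-18.1,-34.9,0,0,0,-53,0],[-18.1,-34.9,0,0,0,-53,0],[-18.1,-34.9,0,0,0,-53,0],[-18.1,-34.9,0,0,0,-53,0],[-18.1,-34.9,0,0,0,-53,0],[-18.1,-34.9,0,0,0,-53,0],[-18.1,-34.9,0,0,0,-53,0],[-18.1,-34.9,0,0,0,-53,0],[-18.1,-34.9,0,0,0,-53,0],[-18.1,-34.9,0,0,0,-53,0],[-18.1,-34.9,0,0,0,-53,0],[-18.1,-34.9,0,0,0,-53,0]]

```text
t: 22.43
tcp_pos: [0.4562, 0.3156, 0.2398]
tool_rot: [180.0, 0.0, 28.0]
wrist_force: [0.2, 0.1, 0.2]
opening: 0.0856
grasp_force: 0.0
```

Run:
```python
from h import *
o,s=wsnap("w8"); print(o["tcp_pos"],o["tool_rot"]); go(o,.457,.317,.0805); im=s["color"][:,:,::-1].copy()
c=proj(s,[[.457,.317,.122]])[0]; print(c); g=cv2.cvtColor(im,6)
m=(g[170:230,250:305]>45).astype(np.uint8); n,l,st,ce=cv2.connectedComponentsWithStats(m); print(st,ce+[250,170])
for r in range(int(c[1])-24,int(c[1])+26,4): print(r,g[r,int(c[0])-26:int(c[0])+28:3])
```

```text
[0.45622502 0.31556428 0.23979919] [1.79993582e+02 1.07885598e-02 2.79672455e+01]
shift cm [ 0.14 -0.09 15.93] rotvec [0. 0. 0.]
[274.54711524 199.37990443]
[[   0    0   55   50 1698]
 [  10    9   31   35  857]
 [   0   43   55   17  745]] [[279.14193168 190.92638398]
 [274.60210035 196.40373396]
 [274.87651007 222.60268456]]
175 [11 11  3  6  6  4  3  4  6  5  9  7  9  4  9  5  2 19]
179 [13 13  4  5  5  5  6 29 61 63 46 16  6  5  4  4  6 17]
183 [10  5  6  5  5  4 61 62 64 65 63 61 58  5  3  4  5 10]
187 [ 11   2   4   4   3  60 101 126 126 123 126 124  60  56   2   3   3   8]
191 [  8   8   5   6  14 125 124 125 127  95  95  97  93  89   3   5   2  17]
195 [  9   8   2   4  79 121  97  93  97  96  93  96  96 189  29   6   3  16]
199 [10 12  4  3 93 92 94 93 96 94 92 96 94 91 28  6 18 16]
203 [12  9 10 13 59 89 94 92 94 95 92 93 91 91 11 18 18 20]
207 [ 10  11  10  17  18  87  93  92  92  93  93  91  91 113  18  16  17  19]
211 [10  6  5 18 16 16 62 94 91 93 94 90 36 18 18 19 20 17]
215 [ 93  81  82 153 154 151 109  42  27  18  20  18  18  16  18  18  18  17]
219 [ 81  81  75 149 151 152 155 156 154 151 150 150 154 156 157 153 153 151]
223 [ 86  73  71 129 137 145 149 152 154 156 154 152 151 150 153 154 156 156]
```

The cap top on the mat is at about (274.6,198.3), within 2 mm of where I set it. Gripping it again.

Emit:
step_arm:
  plan:
    - [[0.2,-0.1,4,0,0,0,0],[0.2,-0.1,8,0,0,0,0],[0.2,-0.1,11.5,0,0,0,0],[0.2,-0.1,14,0,0,0,0],[0.2,-0.1,15.5,0,0,0,0],[0.2,-0.1,15.9,0,0,0,0],[0.2,-0.1,15.9,0,0,0,0],[0.2,-0.1,15.9,0,0,0,0],[0.2,-0.1,15.9,0,0,0,255],[0.2,-0.1,15.9,0,0,0,255],[0.2,-0.1,15.9,0,0,0,255],[0.2,-0.1,15.9,0,0,0,255],[0.2,-0.1,15.9,0,0,0,255],[0.2,-0.1,15.9,0,0,0,255],[0.2,-0.1,15.9,0,0,0,255],[0.2,-0.1,15.9,0,0,0,255],[0.2,-0.1,15.9,0,0,0,255],[0.2,-0.1,15.9,0,0,0,255]]
  newtons: 40

```text
t: 23.98
tcp_pos: [0.458, 0.3188, 0.0814]
tool_rot: [180.0, -0.1, 28.1]
wrist_force: [0.5, -1.8, 6.7]
opening: 0.0269
grasp_force: 39.4
```

Run:
```python
from h import *
from plant import robot
o=robot.get_obs(); print(o["tcp_pos"],o["qpos"]); go(o,.5985,-.281,.26)
p=np.array(o["tcp_pos"][:2]); q=np.array([.5985,-.281])
for n,c in dict(sq=(.628,.136),ob=(.473,-.076),tape=(.64,-.092),jar=(.431,.113)).items():
    t=(c-p)@(q-p)/((q-p)@(q-p)); print(n,t,np.linalg.norm(p+t*(q-p)-c))
```

```text
[0.45795741 0.31876275 0.0814473 ] [ 3.36279756e+01  2.95160579e+01  1.06632735e+02 -2.55176188e-02
  4.37820405e+01  9.55797119e+01]
shift cm [-15.8   59.54 -17.86] rotvec [0. 0. 0.]
sq 0.35184169896650064 0.12386054966310046
ob 0.6295086390230534 0.075419293570984
tape 0.7166486716029701 0.0835258431267087
jar 0.31523159462945155 0.07319121943338124
```

Emit:
step_arm:
  plan:
    - [[0,0,-0.5,0,0,0,255],[0,0,-2,0,0,0,255],[0,0,-4.5,0,0,0,255],[0,0,-7.5,0,0,0,255],[0,0,-11,0,0,0,255],[0,0,-14,0,0,0,255],[-0.2,0.8,-16.5,0,0,0,255],[-0.6,2.4,-17.7,0,0,0,255],[-1.3,4.8,-18,0,0,0,255],[-2.1,7.9,-18,0,0,0,255],[-3,11.3,-18,0,0,0,255],[-3.9,14.8,-18,0,0,0,255],[-4.9,18.3,-18,0,0,0,255],[-5.8,21.8,-18,0,0,0,255],[-6.7,25.3,-18,0,0,0,255],[-7.6,28.6,-18,0,0,0,255],[-8.3,31.2,-18,0,0,0,255],[-8.7,32.7,-18,0,0,0,255],[-8.9,33.5,-18,0,0,0,255],[-8.9,33.5,-18,0,0,0,255]]

```text
t: 25.65
tcp_pos: [0.5362, -0.0201, 0.2604]
tool_rot: [-180.0, 0.0, 27.9]
wrist_force: [-0.1, -0.1, -2.8]
opening: 0.027
grasp_force: 39.9
```

Emit:
step_arm:
  plan:
    - [[-0.2,0.8,0,0,0,0,255],[-0.7,2.6,0,0,0,0,255],[-1.4,5.3,0,0,0,0,255],[-2.3,8.6,0,0,0,0,255],[-3.2,12,0,0,0,0,255],[-4.1,15.5,0,0,0,0,255],[-5,18.9,0,0,0,0,255],[-5.8,21.8,2,0,0,0,255],[-6.4,24,4,0,0,0,255],[-6.8,25.4,6,0,0,0,255],[-6.9,26,7,0,0,0,255],[-6.9,26,7,0,0,0,255],[-6.9,26,7,0,0,0,255],[-6.9,26,7,0,0,0,255]]

```text
t: 26.82
tcp_pos: [0.5984, -0.2795, 0.1919]
tool_rot: [180.0, -0.0, 28.1]
wrist_force: [-0.7, 0.4, -1.6]
opening: 0.0265
grasp_force: 40.0
```

Run:
```python
from h import *
o,s=wsnap("w9"); print(o["tcp_pos"],o["tool_rot"],o["grasp_force"]); go(o,.5985,-.281,.0825)
im=s["color"][:,:,::-1].copy(); print(proj(s,[[.5985,-.281,.004]]))
cv2.imwrite("pics/c9.png",cv2.resize(im[90:310,140:410],(540,440),interpolation=cv2.INTER_CUBIC))
```

```text
[ 0.59844113 -0.27954502  0.19187588] [ 1.79966011e+02 -4.78785499e-02  2.81355977e+01] 40.00493450788781
shift cm [-0.07  0.12 10.94] rotvec [0. 0. 0.]
[[276.65520449 186.41913698]]
```

View pics/c9.png

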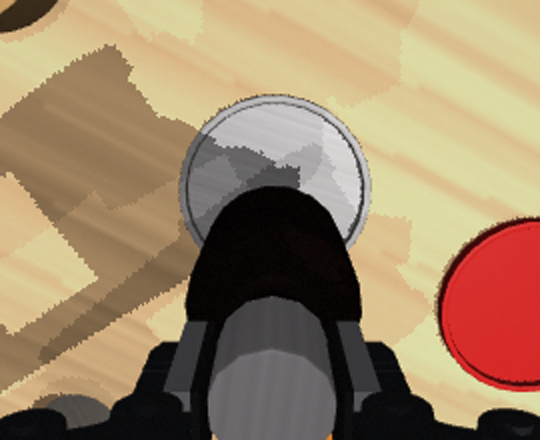

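The round bottle hangs over the steel round dish, whose centre is at about (277.5,186). Now I'll lower it and let go.

Emit:
step_arm:
  plan:
    - [[0,0.1,1,0,0,0,255],[0,0.1,3.5,0,0,0,255],[0,0.1,6.5,0,0,0,255],[0,0.1,9,0,0,0,255],[0,0.1,10.2,0,0,0,255],[0,0.1,10.7,0,0,0,255],[0,0.1,10.9,0,0,0,255],[0,0.1,10.9,0,0,0,255],[0,0.1,10.9,0,0,0,255],[0,0.1,10.9,0,0,0,0],[0,0.1,10.9,0,0,0,0],[0,0.1,10.9,0,0,0,0],[0,0.1,10.9,0,0,0,0],[0,0.1,10.9,0,0,0,0],[0,0.1,10.9,0,0,0,0],[0,0.1,9.5,0,0,0,0],[0,0.1,6,0,0,0,0],[0,0.1,2,0,0,0,0],[0,0.1,-2,0,0,0,0],[0,0.1,-5,0,0,0,0]]

```text
t: 28.53
tcp_pos: [0.5991, -0.282, 0.2454]
tool_rot: [179.8, -0.1, 28.1]
wrist_force: [1.2, 0.4, 0.4]
opening: 0.0852
grasp_force: 0.0
```

Emit:
step_arm:
  plan:
    - [[-20,15,-6,0,0,0,0],[-20,15,-6,0,0,0,0],[-20,15,-6,0,0,0,0],[-20,15,-6,0,0,0,0],[-20,15,-6,0,0,0,0],[-20,15,-6,0,0,0,0],[-20,15,-6,0,0,0,0],[-20,15,-6,0,0,0,0],[-20,15,-6,0,0,0,0],[-20,15,-6,0,0,0,0]]

```text
t: 29.37
tcp_pos: [0.4928, -0.5066, 0.3005]
tool_rot: [-179.9, -0.0, 28.1]
wrist_force: [0.1, -0.2, -0.3]
opening: 0.0855
grasp_force: 0.0
```

Run:
```python
from h import *
from plant import snapshot,robot
print(robot.get_obs()["tcp_pos"])
s=snapshot("top"); t=snapshot("scene")
print(proj(s,[[.628,.1365,.122],[.473,-.076,.122],[.5985,-.281,.122]]).round(1))
a=cv2.resize(s["color"][140:300,110:450,::-1],(800,376),interpolation=cv2.INTER_CUBIC); b=cv2.resize(t["color"][130:330,130:530,::-1],(446,223))
cv2.imwrite("pics/c10.png",np.vstack([a,np.hstack([b,np.zeros((223,354,3),np.uint8)])]))
```

```text
[ 0.49276908 -0.50659292  0.30050484]
[[202.3 185.1]
 [288.9 245.3]
 [369.6 193.2]]
```

View pics/c10.png

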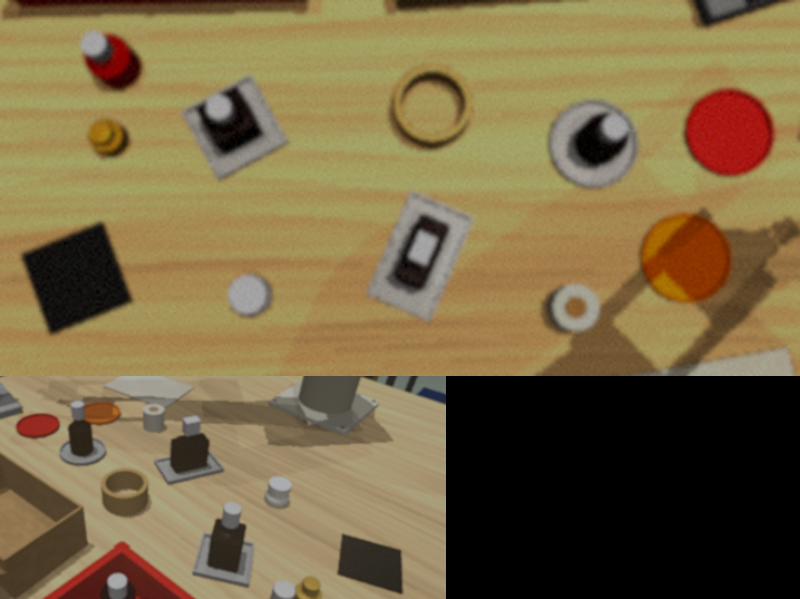

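All three bottles stand upright in the middle of their own dishes. Their cap centres are within about 4 mm of the dish centres, the bystanders haven't moved, and the gripper is clear. Handing in.

```bash
python3 -c "
from plant import robot
print(robot.finish_job())"
```

```text
the job is handed in; nothing more can be done
None
```

The job is handed in at about 29.5 s of the 109 s allowed: in the last pictures each bottle stands upright and released in the middle of its own dish, and the jar, tape roll and weight look unmoved; the judge returned no verdict.

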